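# Eject the plug gauge and hold it drawn out to its green band

### The job

Pull the red-handled sprung lever of the gauge station through its whole stroke, which raises the plug gauge out of its bore, then ease the lever slowly back to rest without letting it snap. Then grip the gauge and draw it straight up, without jamming it, until its green band sits at the mouth of the bore (the block's top face cuts across the band), and finish while still holding it there, straight and still, with its lower end still in the bore. Leave the masking tape roll, the mug and the side cutters alone.

Things in the scene. Friction and masses are not known exactly. Their poses are not given: they have to be found in the camera images.
- station: Fixed station on a blue base plate 130 (x) x 250 (y) x 20 mm; origin at the centre of its underside, z up. At y = +75 mm stands an aluminium block, 70 x 70 mm, its top face 110 mm above the table, with a vertical 23 mm bore. The lever stands between two steel cheeks (36 mm long, up to 75 mm above the table) at y = -35 mm.
- bore_mouth (a point): Centre of the bore in the block's top face: station (0, 75, 110) mm. Axes as the station's.
- lever_pivot (a point): Hinge of the lever, station (0, -35, 58) mm; the hinge line runs along the station's y axis.
- lever_grip (a point): Middle of the lever's red hand grip: round bar 15 mm thick, 55 mm long, along the station's y, cranked off the steel arm (12 mm thick, 36 mm toward +y). Moves with the lever, 110 mm from the hinge line: at joint value q it is at station x = 110*sin(0.5-q), y = -71, z = 58 + 110*cos(0.5-q) mm (rest 53, -71, 155; fully pulled -53, -71, 155).
- eject_lever (a joint): Lever angle, rad: 0 at rest (leans 0.5 to station +x), 1.0 fully pulled (leans 0.5 to -x). Sprung back to 0: the grip needs about 5 N at first, 16 N at the end, and snaps back if let go. It drives an ejector pin that lifts the gauge 32 mm in a full stroke; when the lever returns, the pin sinks and the gauge stays up, held by a spring brake in the bore.
- plug_gauge: Steel rod 22 mm thick, 90 mm long, 0.13 kg; origin at the centre of its foot, z up the rod. Green band 31 to 45 mm above the foot. Starts in the bore with its yellow-spotted top flush with the face, nothing to grip; a full lever pull leaves about 31 mm out. The brake resists with 5 to 8 N. With the band's middle at the face the foot is 38 mm below the mouth, 52 mm out.
- masking_roll: Roll of masking tape lying flat, 104 mm across, 25 mm high; bystander. Origin at the centre of its underside.
- tea_mug: Spotted white mug, 82 x 117 x 91 mm with its handle; bystander. Origin at the centre of its underside.
- side_cutters: Blue-handled side cutters lying flat, 49 x 128 x 12 mm; bystander. Origin at the centre of its underside.

How it is judged:
By the outcome, as a careful person would: the job done as asked, in the order asked, and still so for the second after the job is handed in, while the arm keeps its last pose, push and grip.
It also fails if it takes over 54 s, if anything falls off the work surface, if the arm or the gripper's body presses on something with over 40 N, if the wrist force passes 120 N, or if a joint passes its speed limit or range.

### The arm

A 7-joint arm with a two-finger parallel gripper is mounted at the origin on a cart in front of the work surface, level with it; the furniture and walls round the work are solid. World frame = base frame: x ahead of the robot, y to its left, z up, the work surface at z = 0. Lengths are in mm, angles in rad, forces in N, time in s.
With the tool pointing down it reaches from about 425 to 925 mm from the base axis. Payload 6.8 kg.
Tool frame: the origin (TCP) lies midway between the tips of the shut fingers; the grasp point (between the pads) lies 19 mm behind it; z points along the fingers, y is the line along which they close (so a half turn about z gives the same grasp; the last joint's range is limited). The gripper opens to 85 mm and grips with 20 to 120 N. Pads are 22 mm wide; open, the fingers measure 114 mm over their backs; the gripper's body (76 mm by 85 mm) begins 54 mm behind the grasp point. The pads swing forward as they close: fully open they stand 13 mm farther back than shut.
Start: joints at [1.043, 0.477, 0.022, 1.555, -0.011, 1.109, -0.083], TCP at [275.126, -616.403, 231.308] pointing down, gripper open.
Joint ranges: [-2.96, 2.96], [-0.34, 2.1], [-1.41, 1.46], [0.24, 2.44], [-1.37, 4.51], [0.17, 1.92], [-2.96, 2.96]. Speed limits (rad/s): [2.39, 2.39, 3.14, 3.14, 3.14, 3.14, 3.14].

### API

Orientations are given as [roll, pitch, yaw] about the fixed x, y, z axes, in that order (R = Rz(yaw) Ry(pitch) Rx(roll)).
In Python, from station import r gives the robot as it stands.
- The arm moves only by the shell command python3 -m crank 'ROWS' [FORCE]. ROWS is JSON, a list of rows, each a list of 7 numbers: the turn, a rotation vector about the tool's x, y, z in degrees, then the shift along the tool's x, y, z in mm, then the finger opening in mm, from 0 to 85.4. A call has 1 to 20 rows; each row is the pose to reach, as a shift and turn from the pose commanded when the call began, along the tool's axes at that moment; what a row does not reach only later rows make up. A row lasts 1/8 s, in which the tool goes at most 62.5 mm and 10.7 degrees, less where a joint would pass 70% of its speed; a pose out of reach is approached as far as the arm can. A call with a gripper value outside its range is refused whole. The fingers move at their own pace and stop on an object; FORCE is the grip in N (left out, the last holds). Time passes only in rows, so rows that repeat a pose let the fingers close. It gives the time, the measured TCP pose, the force, the opening and the grip force at its end, in the units of the state.
- r.read_state(): the state, without advancing time (a new reading comes with each control period).
- r.capture(name): name is "scene" or "top" or "wrist"; returns a dict with "pixels" (384x512x3 uint8, red, green, blue), "fx", "fy", "cx", "cy" (pixels), "k1" (the pictures are not rectified: a ray, as slopes to the right and down, at radius r is drawn at 1 + k1 r^2 times it, then the intrinsics apply), "eye" and "attitude" of the camera in the world. Camera axes: x right, y down, z forward; pixel columns grow to the right and rows downward; lengths in mm; the calibration is good to about 2 mm. A picture is of the moment at which its call begins. There is no depth.
- r.finish_job(): hands the job in; it is judged then, once.
The state is a dict: "t": time; "joint_pos": joint angles; "qd": joint speeds; "effort": joint torques, N m; "tcp_pos": TCP position; "ee_rot": TCP orientation; "ft_force": force on the tool from outside, world axes, zero at the start; "ft_torque": the same for the moment, N m; "width": finger opening in mm; "grip_force": force on a finger pad.
Only numpy, scipy, OpenCV 4.12 (cv2) and the standard library are available. Lean on these libraries where they do the work, as an engineer would, in place of code of your own. Each camera call takes 0.05 s, during which the arm holds its last target. There are 200 camera calls.

## Working session

There is one attempt and no reset: what is moved stays moved. The work goes in short steps, Python scripts to look and compute and a shell command to move; the robot and the scene stay as the last step left them, time stands still between calls to the robot, and variables do not carry over. Pictures are saved under pics/ and viewed, at most 10 in all, crops included, and the job is handed in when it is done.

```bash
ls; mkdir -p pics
python3 - <<'E'
from station import r
import cv2,numpy as np
s=r.read_state();print({k:np.round(v,3) for k,v in s.items()})
ims=[]
for n in("scene","top"):
    c=r.capture(n);print(n,[c[k] for k in("fx","fy","cx","cy","k1","eye","attitude")])
    cv2.imwrite(f"pics/{n}0.png",c["pixels"][:,:,::-1])
E
```

```text
pics
{'t': np.float64(0.0), 'joint_pos': array([ 1.043,  0.478,  0.022,  1.556, -0.011,  1.109, -0.083]), 'qd': array([-0.001, -0.001, -0.001, -0.   , -0.002,  0.   , -0.002]), 'effort': array([-1.0000e-03, -5.9644e+01,  1.6080e+00, -2.8119e+01,  1.2000e-02,
        9.0000e-03, -0.0000e+00]), 'tcp_pos': array([ 274.888, -615.84 ,  230.331]), 'ee_rot': array([-3.14,  0.  ,  0.42]), 'ft_force': array([ 0.293,  0.6  , -0.554]), 'ft_torque': array([ 0.027, -0.044, -0.026]), 'grip_force': np.float64(0.0), 'width': np.float64(85.388)}
scene [500.17690396975394, 500.17690396975394, 261.83489542645714, 199.1606654739121, -0.0428134406342666, array([ 145.13563967, 1057.97693591, 1301.13013571]), array([-2.37330164,  0.01630085, -2.7224383 ])]
top [347.40564941780434, 347.40564941780434, 250.48751833998864, 189.16611363490804, -0.06886154081040091, array([ 511.80944289,   36.670947  , 1064.24661216]), array([-3.02716422, -0.02387849, -1.58445038])]
```

View pics/scene0.png

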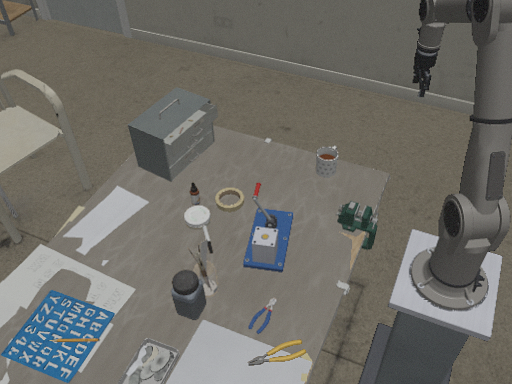

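View pics/top0.png

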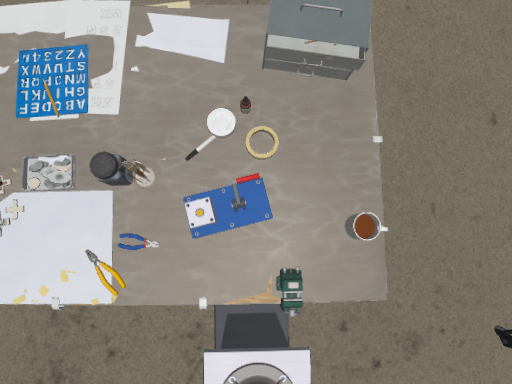

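The top view shows the station's blue plate around px (228,207), the yellow gauge top at (200,213) and the red grip at (248,179). The tape roll is at (262,142), clear of the station. The mug is at (367,226) and the side cutters at (138,242).

```bash
cat > h.py <<'E'
from station import r
import cv2,numpy as np
from scipy.spatial.transform import Rotation as R
def rays(c,px):
    px=np.atleast_2d(px).astype(float)
    d=(px-[c["cx"],c["cy"]])/[c["fx"],c["fy"]]; u=d.copy()
    for _ in range(20): u=d/(1+c["k1"]*(u**2).sum(1,keepdims=True))
    return np.c_[u,np.ones(len(u))]@R.from_euler("xyz",c["attitude"]).as_matrix().T
def onz(c,px,z):
    v=rays(c,px); e=np.array(c["eye"]); return e+v*((z-e[2])/v[:,2:])
def meet(c1,p1,c2,p2):
    v=[rays(c,p)[0]/np.linalg.norm(rays(c,p)[0]) for c,p in((c1,p1),(c2,p2))]
    M=[np.eye(3)-np.outer(a,a) for a in v]; e=[np.array(c1["eye"]),np.array(c2["eye"])]
    p=np.linalg.solve(M[0]+M[1],M[0]@e[0]+M[1]@e[1]); return p,[np.linalg.norm(m@(p-x)) for m,x in zip(M,e)]
def mask(c,lo,hi,box=None):
    h=cv2.cvtColor(c["pixels"],cv2.COLOR_RGB2HSV); m=cv2.inRange(h,np.array(lo),np.array(hi))
    if box: k=np.zeros_like(m);x0,y0,x1,y1=box;k[y0:y1,x0:x1]=255;m&=k
    return m
def blob(m):
    cs,_=cv2.findContours(m,cv2.RETR_EXTERNAL,cv2.CHAIN_APPROX_NONE); c=max(cs,key=cv2.contourArea)
    return cv2.minAreaRect(c),c
E
python3 - <<'E'
from h import *
t=r.capture("top");s=r.capture("scene")
B=[(170,160,290,250),(235,170,310,280)]
out={}
for n,c,b in(("top",t,B[0]),("scene",s,B[1])):
    rd,_=blob(mask(c,(0,150,80),(8,255,255),b)); ye,_=blob(mask(c,(18,120,120),(35,255,255),b))
    bl,_=blob(mask(c,(100,120,40),(125,255,255),b))
    out[n]=(rd,ye,bl);print(n,rd,ye,bl)
    q=onz(c,cv2.boxPoints(bl),20);print("plate",q.mean(0).round(1),np.linalg.norm(np.diff(q,axis=0),axis=1).round(1),np.degrees(np.arctan2(*(q[1]-q[0])[1::-1])).round(1),np.degrees(np.arctan2(*(q[2]-q[1])[1::-1])).round(1))
    print("spot110",onz(c,ye[0],110).round(1),"grip155",onz(c,rd[0],155).round(1), onz(c,cv2.boxPoints(rd),155).round(0).tolist())
for i in(0,1): print(meet(t,out["top"][i][0],s,out["scene"][i][0]))
E
```

```text
top ((247.5, 177.5), (4.354465961456299, 23.06940460205078), 76.60750579833984) ((199.5, 212.5), (5.0, 5.0), 90.0) ((227.3878173828125, 207.47056579589844), (41.74863815307617, 82.21304321289062), 75.65067291259766)
plate [577.3  79.9  20. ] [248.4 126.5 245.4] -76.1 -166.7
spot110 [[558.4 153.  110. ]] grip155 [[647.2  21.  155. ]] [[646.0, 52.0, 155.0], [660.0, -8.0, 155.0], [648.0, -10.0, 155.0], [635.0, 49.0, 155.0]]
scene ((256.9622497558594, 188.63206481933594), (3.2966530323028564, 11.95036792755127), 15.945395469665527) ((264.5, 236.0), (2.0, 3.0), 90.0) ((267.92266845703125, 239.07923889160156), (39.31488800048828, 60.999507904052734), 10.619654655456543)
plate [577.2  88.7  20. ] [262.1 139.3 256.9] -73.2 -171.2
spot110 [[559.3 155.8 110. ]] grip155 [[647.   16.5 155. ]] [[647.0, 43.0, 155.0], [659.0, -10.0, 155.0], [647.0, -10.0, 155.0], [635.0, 42.0, 155.0]]
(array([645.73477699,  20.85577966, 159.68018497]), [np.float64(0.7751732082489465), np.float64(0.7751732082491768)])
(array([559.35910402, 153.60552717, 107.41517616]), [np.float64(0.9091061375451635), np.float64(0.909106137544964)])
```

```bash
cat >> h.py <<'E'
C=np.array([577.3,80.]);YAW=np.radians(13.6)
def st(x,y,z): 
    c,s=np.cos(YAW),np.sin(YAW); return np.array([C[0]+c*x-s*y,C[1]+s*x+c*y,z])
DOWN=R.from_euler("xyz",[np.pi,0,YAW+np.pi/2])
def togo(p,rot=DOWN):
    s=r.read_state();R0=R.from_euler("xyz",s["ee_rot"])
    print("t",s["t"],"turn",np.degrees((R0.inv()*rot).as_rotvec()).round(1),"shift",R0.inv().apply(np.array(p)-s["tcp_pos"]).round(1),"tcp",s["tcp_pos"].round(1),"f",s["ft_force"].round(1),"w",round(float(s["width"]),1))
E
python3 -c "
from h import *
togo(st(53,-75,230))"
```

```text
t 0.2 turn [ -0.1  -0.  -79.5] shift [ 598.3 -429.     1.1] tcp [ 275.  -616.1  230.7] f [-0.4 -0.8  0.3] w 85.1
```

```bash
python3 -m crank '[[0,0,-79.5,598,-429,0,85],[0,0,-79.5,598,-429,0,85],[0,0,-79.5,598,-429,0,85],[0,0,-79.5,598,-429,0,85],[0,0,-79.5,598,-429,0,85],[0,0,-79.5,598,-429,0,85],[0,0,-79.5,598,-429,0,85],[0,0,-79.5,598,-429,0,85],[0,0,-79.5,598,-429,0,85],[0,0,-79.5,598,-429,0,85],[0,0,-79.5,598,-429,0,85],[0,0,-79.5,598,-429,0,85],[0,0,-79.5,598,-429,0,85],[0,0,-79.5,598,-429,0,85],[0,0,-79.5,598,-429,0,85],[0,0,-79.5,598,-429,0,85]]' 30
python3 - <<'E'
from h import *
togo(st(53,-75,230))
c=r.capture("wrist");cv2.imwrite("pics/w1.png",c["pixels"][:,:,::-1]);print(c["eye"],c["attitude"])
m=mask(c,(0,150,60),(8,255,255));rd,_=blob(m);print(rd);q=onz(c,cv2.boxPoints(rd),155);print(q.round(1).tolist(),q.mean(0))
togo(st(53,-75,136))
E
```

```text
t: 2.2
tcp_pos: [646.1, 17.5, 231.5]
ee_rot: [-3.142, 0.001, 1.805]
ft_force: [0.1, -0.1, -0.0]
width: 85.1
grip_force: 0.0
t 2.2 turn [-0.   0.  -0.2] shift [2.  0.8 1.5] tcp [646.1  17.5 231.5] f [ 0.1 -0.1 -0. ] w 85.1
[627.55553469  96.76624705 373.50564013] [ 2.82361638e+00 -4.43108325e-04  2.34488137e-01]
((255.0, 199.0), (88.0, 24.0), 90.0)
[[631.8, 50.2, 155.0], [646.8, 53.8, 155.0], [662.1, -7.0, 155.0], [645.8, -10.9, 155.0]] [646.62368974  21.55216661 155.        ]
t 2.25 turn [-0.   0.  -0.1] shift [ 1.7  0.7 95.4] tcp [646.2  17.8 231.4] f [-0.  -1.1 -0.2] w 85.2
```

View pics/w1.png

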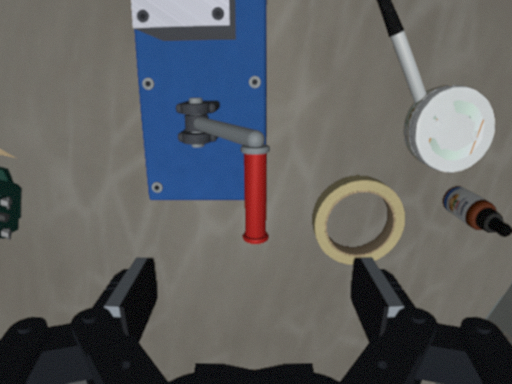

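The wrist picture shows the red grip centred at px (255,199), which puts it at (647,22). That agrees with the station model. Now I descend and grip.

```bash
python3 -m crank '[[0,0,0,1,0,30,85],[0,0,0,1,0,60,85],[0,0,0,1,0,85,85],[0,0,0,1,0,95,85],[0,0,0,1,0,95,85],[0,0,0,1,0,95,12],[0,0,0,1,0,95,8],[0,0,0,1,0,95,8],[0,0,0,1,0,95,8],[0,0,0,1,0,95,8],[0,0,0,1,0,95,8],[0,0,0,1,0,95,8]]' 40
python3 - <<'E'
from h import *
togo(st(53,-75,136)); s=r.read_state();R0=R.from_euler("xyz",s["ee_rot"])
for q in np.arange(0.1,1.11,.1):
    print(q.round(2),(110*(np.sin(.5-q)-np.sin(.5))).round(1),(110*(np.cos(.5-q)-np.cos(.5))).round(1))
E
```

```text
t: 3.75
tcp_pos: [646.6, 20.1, 136.7]
ee_rot: [3.14, 0.0, 1.807]
ft_force: [1.2, -0.0, 3.1]
width: 13.7
grip_force: 39.0
t 3.75 turn [ 0.1  0.  -0.1] shift [-0.5 -0.3  0.7] tcp [646.6  20.1 136.7] f [ 1.2 -0.   3.1] w 13.7
0.1 -9.9 4.8
0.2 -20.2 8.6
0.3 -30.9 11.3
0.4 -41.8 12.9
0.5 -52.7 13.5
0.6 -63.7 12.9
0.7 -74.6 11.3
0.8 -85.2 8.6
0.9 -95.6 4.8
1.0 -105.5 0.0
1.1 -114.8 -5.7
```

```bash
python3 -m crank '[[0,0,0,0,-5,-2.5,8],[0,0,0,0,-10,-5,8],[0,0,0,0,-20,-8.5,8],[0,0,0,0,-31,-11.5,8],[0,0,0,0,-42,-13,8],[0,0,0,0,-53,-13.5,8],[0,0,0,0,-53,-13.5,8]]'
python3 -c "
from h import *
togo(st(0,-75,149.5))"
```

```text
t: 4.62
tcp_pos: [599.9, 8.7, 153.2]
ee_rot: [3.129, 0.001, 1.807]
ft_force: [11.0, 1.6, 6.9]
width: 13.3
grip_force: 39.3
t 4.625 turn [ 0.7  0.  -0. ] shift [-0.4 -5.2  3.6] tcp [599.9   8.7 153.2] f [11.   1.6  6.9] w 13.3
```

```bash
python3 -m crank '[[0,0,0,0,-11,0.5,8],[0,0,0,0,-22,2.5,8],[0,0,0,0,-33,5,8],[0,0,0,0,-43,9,8],[0,0,0,0,-53,13.5,8],[0,0,0,0,-60,15,8],[0,0,0,0,-62,15,8],[0,0,0,0,-62,15,8]]'
python3 - <<'E'
from h import *
togo(st(-53,-75,136))
c=r.capture("scene");cv2.imwrite("pics/s2.png",cv2.resize(c["pixels"][150:290,190:330,::-1],None,fx=4,fy=4))
E
```

```text
t: 5.62
tcp_pos: [544.0, -4.8, 138.6]
ee_rot: [3.12, 0.001, 1.808]
ft_force: [21.4, 3.2, -1.1]
width: 13.6
grip_force: 41.0
t 5.625 turn [ 1.2  0.  -0. ] shift [-0.4 -0.7  2.6] tcp [544.   -4.8 138.6] f [21.4  3.2 -1.1] w 13.6
```

View pics/s2.png

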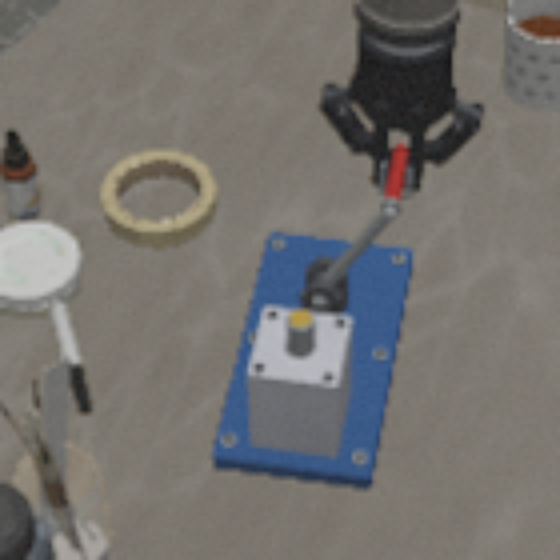

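The gauge is raised and the lever leans toward the robot. I'll push a little more to confirm it has reached the stop.

```bash
python3 -m crank '[[0,0,0,0,-3,1,8],[0,0,0,0,-6,2,8],[0,0,0,0,-6,2,8],[0,0,0,0,-6,2,8]]'
python3 - <<'E'
from h import *
togo(st(-53,-75,136))
t=r.capture("top");s=r.capture("scene")
ye=[blob(mask(c,(18,120,120),(35,255,255),b))[0][0] for c,b in((t,(170,190,225,250)),(s,(255,220,280,245)))]
print(ye,meet(t,ye[0],s,ye[1]), onz(t,ye[0],141),onz(s,ye[1],141))
E
```

```text
t: 6.18
tcp_pos: [543.8, -4.8, 138.5]
ee_rot: [3.109, 0.001, 1.809]
ft_force: [33.9, 5.3, -4.8]
width: 13.6
grip_force: 41.0
t 6.175 turn [1.9 0.  0. ] shift [-0.4 -0.6  2.5] tcp [543.8  -4.8 138.5] f [33.9  5.3 -4.8] w 13.6
[(197.75001525878906, 211.75001525878906), (265.0, 229.0)] (array([558.5528165 , 153.69086944, 141.38487375]), [np.float64(0.3434342990769209), np.float64(0.3434342990770161)]) [[558.89821223 153.85269837 141.        ]] [[558.35486302 153.30531689 141.        ]]
```

It's on the stop: the force rose to 34 N with no motion, and the gauge top is at 141 mm, as expected. Now I ease the lever back slowly.

```bash
python3 -m crank '[[0,0,0,0,3,-1,8],[0,0,0,0,6,-1.5,8],[0,0,0,0,9,-2.5,8],[0,0,0,0,12,-4,8],[0,0,0,0,15,-5,8],[0,0,0,0,18,-6.5,8],[0,0,0,0,21,-8,8],[0,0,0,0,24,-9,8],[0,0,0,0,27,-10,8],[0,0,0,0,30,-11,8],[0,0,0,0,33,-12,8],[0,0,0,0,36,-12.5,8],[0,0,0,0,39,-13,8],[0,0,0,0,42,-13.5,8],[0,0,0,0,45,-14,8],[0,0,0,0,48,-14.5,8],[0,0,0,0,51,-15,8],[0,0,0,0,54,-15.5,8],[0,0,0,0,57,-15.5,8],[0,0,0,0,60,-15.5,8]]'
python3 -c "
from h import *
togo(st(53,-75,136))"
```

```text
t: 8.78
tcp_pos: [588.8, 6.0, 149.4]
ee_rot: [3.138, 0.0, 1.807]
ft_force: [4.7, 1.2, 4.4]
width: 13.4
grip_force: 44.1
t 8.775 turn [ 0.2  0.  -0.1] shift [-0.3 59.2 13.6] tcp [588.8   6.  149.4] f [4.7 1.2 4.4] w 13.4
```

```bash
python3 -m crank '[[0,0,0,0,3,0,8],[0,0,0,0,6,0,8],[0,0,0,0,9,0,8],[0,0,0,0,12,0.2,8],[0,0,0,0,15,0.4,8],[0,0,0,0,18,0.7,8],[0,0,0,0,21,1,8],[0,0,0,0,24,1.5,8],[0,0,0,0,27,2,8],[0,0,0,0,30,2.7,8],[0,0,0,0,33,3.5,8],[0,0,0,0,36,4.4,8],[0,0,0,0,39,5.3,8],[0,0,0,0,42,6.3,8],[0,0,0,0,45,7.4,8],[0,0,0,0,48,8.6,8],[0,0,0,0,51,9.9,8],[0,0,0,0,54,11.2,8],[0,0,0,0,57,12.6,8],[0,0,0,0,59,13.5,8]]'
python3 -c "
from h import *
togo(st(53,-75,136))"
```

```text
t: 11.28
tcp_pos: [643.8, 19.5, 134.5]
ee_rot: [-3.14, -0.0, 1.807]
ft_force: [0.4, -1.0, -0.6]
width: 13.1
grip_force: 46.8
t 11.275 turn [-0.1 -0.  -0. ] shift [-0.6  2.6 -1.5] tcp [643.8  19.5 134.5] f [ 0.4 -1.  -0.6] w 13.1
```

```bash
python3 -m crank '[[0,0,0,0,1.5,0.2,8],[0,0,0,0,3,0.4,8],[0,0,0,0,4.5,0.5,8],[0,0,0,0,6,0.5,8],[0,0,0,0,6,0.5,8],[0,0,0,0,6,0.5,8]]'
python3 -c "
from h import *
togo(st(53,-75,136))"
```

```text
t: 12.02
tcp_pos: [646.6, 20.2, 133.3]
ee_rot: [-3.134, 0.0, 1.807]
ft_force: [-9.8, -2.5, 0.6]
width: 13.6
grip_force: 46.6
t 12.025 turn [-0.4  0.  -0.1] shift [-0.6 -0.3 -2.7] tcp [646.6  20.2 133.3] f [-9.8 -2.5  0.6] w 13.6
```

```bash
python3 -m crank '[[0,0,0,0,-3,0,8],[0,0,0,0,-3,0,40],[0,0,0,0,-3,0,85],[0,0,0,0,-3,0,85],[0,0,0,0,-3,0,85],[0,0,0,0,-3,0,85],[0,0,0,0,-3,0,85],[0,0,0,0,-3,-30,85],[0,0,0,0,-3,-70,85],[0,0,0,0,-3,-100,85],[0,0,0,0,-3,-100,85]]'
python3 -c "
from h import *
p=st(0,75,235);print(p,st(0,75,0));togo([558.7,153.3,235])"
```

```text
t: 13.4
tcp_pos: [648.7, 20.7, 237.3]
ee_rot: [3.136, 0.001, 1.807]
ft_force: [-0.6, 0.0, -0.9]
width: 85.0
grip_force: 0.0
[559.66434152 152.89707504 235.        ] [559.66434152 152.89707504   0.        ]
t 13.4 turn [ 0.3  0.  -0.1] shift [150.  -56.5   1.9] tcp [648.7  20.7 237.3] f [-0.6  0.  -0.9] w 85.0
```

```bash
python3 -m crank '[[0.3,0,0,30,-20,0,85],[0.3,0,0,60,-40,0,85],[0.3,0,0,85,-56,0,85],[0.3,0,0,85,-56,0,85],[0.3,0,0,85,-56,0,85]]'
python3 - <<'E'
from h import *
c=r.capture("wrist");cv2.imwrite("pics/w3.png",c["pixels"][:,:,::-1])
rd,k=blob(mask(c,(18,120,120),(35,255,255)));print(rd,onz(c,rd[0],141))
p=onz(c,rd[0],141)[0]
togo([p[0],p[1],115]);togo([558.6,153.5,115])
E
```

```text
t: 14.02
tcp_pos: [572.9, 88.9, 233.6]
ee_rot: [-3.136, 0.001, 1.807]
ft_force: [1.4, -0.3, -0.2]
width: 85.1
grip_force: 0.0
((256.5, 100.5), (25.0, 23.0), 90.0) [[558.72049205 156.11696573 141.        ]]
t 14.075 turn [-0.3  0.  -0.1] shift [ 69.1   2.4 118.7] tcp [573.2  88.6 233.7] f [ 0.2 -0.1  0.8] w 84.7
t 14.075 turn [-0.3  0.  -0.1] shift [ 66.6   1.6 118.7] tcp [573.2  88.6 233.7] f [ 0.2 -0.1  0.8] w 84.7
```

View pics/w3.png

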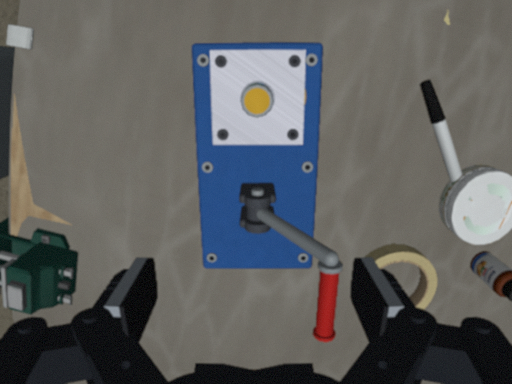

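The wrist view shows the yellow top at px (256,100), which puts it at (558.7,156). The lever is at rest. Next I move over the gauge, descend and close.

```bash
python3 -m crank '[[-0.3,0,-0.1,35,2,0,85],[-0.3,0,-0.1,68,2,0,85],[-0.3,0,-0.1,68,2,10,85],[-0.3,0,-0.1,68,2,50,85],[-0.3,0,-0.1,68,2,85,85],[-0.3,0,-0.1,68,2,110,85],[-0.3,0,-0.1,68,2,117,85],[-0.3,0,-0.1,68,2,117,85],[-0.3,0,-0.1,68,2,117,40],[-0.3,0,-0.1,68,2,117,30]]' 30
python3 -c "
from h import *
togo([558.7,155,115])"
```

```text
t: 15.32
tcp_pos: [558.8, 156.4, 118.3]
ee_rot: [3.14, 0.0, 1.809]
ft_force: [-0.4, 0.1, 0.1]
width: 51.4
grip_force: 0.0
t 15.325 turn [0.1 0.  0. ] shift [-1.3 -0.5  3.3] tcp [558.8 156.4 118.3] f [-0.4  0.1  0.1] w 51.4
```

```bash
python3 -m crank '[[0,0,0,-1,0,3,35],[0,0,0,-1,0,3,28],[0,0,0,-1,0,3,28],[0,0,0,-1,0,3,24],[0,0,0,-1,0,3,20],[0,0,0,-1,0,3,16],[0,0,0,-1,0,3,16],[0,0,0,-1,0,3,16],[0,0,0,-1,0,3,16]]' 30
python3 - <<'E'
from h import *
togo([558.7,154.5,115]);s=r.read_state();print(s["grip_force"],s["ft_torque"])
E
```

```text
t: 16.45
tcp_pos: [558.6, 155.3, 114.4]
ee_rot: [3.141, -0.0, 1.809]
ft_force: [0.1, 0.3, 1.7]
width: 21.3
grip_force: 29.3
t 16.45 turn [ 0.  -0.   0.1] shift [-0.8 -0.1 -0.6] tcp [558.6 155.3 114.4] f [0.1 0.3 1.7] w 21.3
29.32846337556839 [ 0.04631157 -0.13234882  0.00435863]
```

```bash
python3 -m crank '[[0,0,0,0,0,0,16],[0,0,0,0,0,0,16],[0,0,0,0,0,-1,16],[0,0,0,0,0,-2,16],[0,0,0,0,0,-3,16],[0,0,0,0,0,-4,16],[0,0,0,0,0,-5,16],[0,0,0,0,0,-6,16],[0,0,0,0,0,-7,16],[0,0,0,0,0,-8,16],[0,0,0,0,0,-9,16],[0,0,0,0,0,-10,16]]' 55
python3 - <<'E'
from h import *
togo([558.6,155.3,135]);s=r.read_state();print(s["grip_force"],s["ft_torque"])
t=r.capture("top");s=r.capture("scene")
cv2.imwrite("pics/s4.png",cv2.resize(s["pixels"][190:270,215:315,::-1],None,fx=6,fy=6,interpolation=cv2.INTER_CUBIC))
E
```

```text
t: 17.95
tcp_pos: [558.4, 155.2, 123.3]
ee_rot: [-3.141, -0.001, 1.809]
ft_force: [4.6, 1.8, -11.1]
width: 19.9
grip_force: 54.2
t 17.95 turn [-0.  -0.   0.1] shift [  0.1   0.2 -11.7] tcp [558.4 155.2 123.3] f [  4.6   1.8 -11.1] w 19.9
54.193185567855835 [ 0.47131722 -1.24380102  0.02290526]
```

View pics/s4.png

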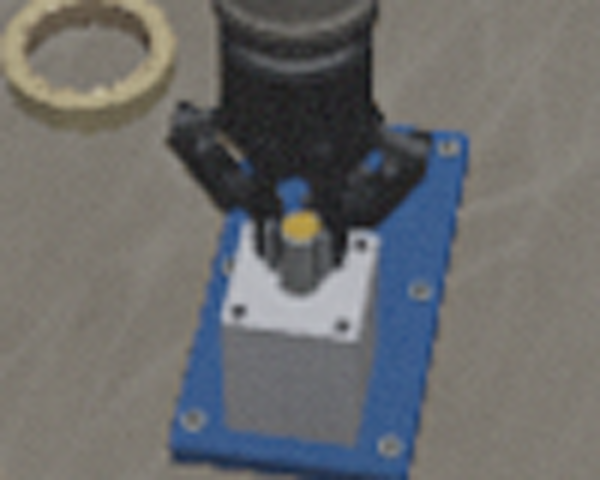

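The gauge follows the gripper, up about 9 mm. There's a side force of about 5 N along +x, so I ease the tool that way and keep lifting.

```bash
python3 -m crank '[[0,0,0,0,0.7,0,16],[0,0,0,0,1.4,0,16],[0,0,0,0,1.4,-1,16],[0,0,0,0,1.4,-2,16],[0,0,0,0,1.4,-3,16],[0,0,0,0,1.4,-4,16],[0,0,0,0,1.4,-5,16],[0,0,0,0,1.4,-6,16],[0,0,0,0,1.4,-6,16]]'
python3 - <<'E'
from h import *
togo([558.6,155.3,135]);s=r.read_state();print(s["grip_force"],s["ft_torque"])
E
```

```text
t: 19.18
tcp_pos: [559.6, 155.5, 130.5]
ee_rot: [-3.141, 0.0, 1.809]
ft_force: [-3.7, -0.5, -2.6]
width: 20.1
grip_force: 55.1
t 19.175 turn [-0.  0.  0.] shift [ 0.1 -1.  -4.5] tcp [559.6 155.5 130.5] f [-3.7 -0.5 -2.6] w 20.1
55.094799399375916 [-0.34667701  1.24405726 -0.00737693]
```

```bash
python3 -m crank '[[0,0,0,0,-0.6,0,16],[0,0,0,0,-0.6,-1,16],[0,0,0,0,-0.6,-2,16],[0,0,0,0,-0.6,-3,16],[0,0,0,0,-0.6,-4,16],[0,0,0,0,-0.6,-4.5,16],[0,0,0,0,-0.6,-4.5,16],[0,0,0,0,-0.6,-4.5,16]]'
python3 - <<'E'
from h import *
togo([558.6,155.3,135]);s=r.read_state();print(s["grip_force"],s["ft_torque"])
s=r.capture("scene");t=r.capture("top")
cv2.imwrite("pics/s5.png",cv2.resize(s["pixels"][200:250,235:295,::-1],None,fx=10,fy=10,interpolation=cv2.INTER_CUBIC))
for c,b in((s,(250,205,285,250)),(t,(185,195,215,225))):
    for n,lo,hi in(("green",(40,90,40),(85,255,255)),("yel",(18,120,100),(35,255,255))):
        m=mask(c,lo,hi,b);y,x=np.nonzero(m);print(n,len(x),len(x) and (x.min(),x.max(),y.min(),y.max(),x.mean(),y.mean()))
E
```

```text
t: 20.18
tcp_pos: [559.3, 155.5, 134.9]
ee_rot: [3.141, 0.0, 1.809]
ft_force: [-4.6, -1.8, -3.0]
width: 20.5
grip_force: 55.0
t 20.175 turn [0. 0. 0.] shift [ 0.  -0.7 -0.1] tcp [559.3 155.5 134.9] f [-4.6 -1.8 -3. ] w 20.5
55.04068851470947 [-0.38568746  1.34962415 -0.02147073]
green 0 0
yel 12 (np.int64(262), np.int64(266), np.int64(224), np.int64(226), np.float64(264.1666666666667), np.float64(224.83333333333334))
green 0 0
yel 0 0
```

View pics/s5.png

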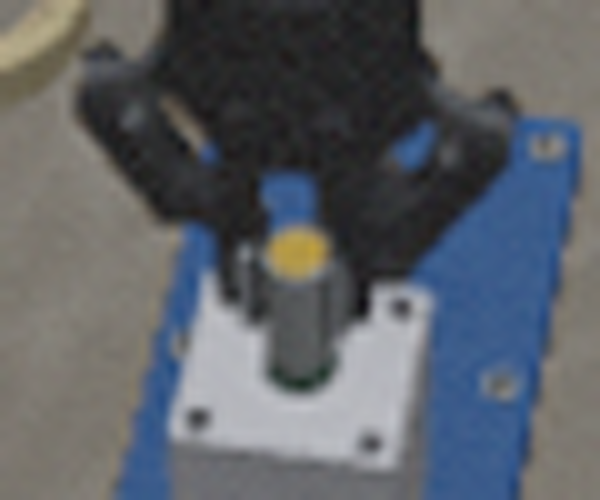

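```bash
python3 -m crank '[[0,0,0,0,-0.4,0,16],[0,0,0,0,-0.7,0,16],[0,0,0,0,-0.7,0,16]]'
python3 - <<'E'
from h import *
s=r.read_state();print(s["tcp_pos"],s["ft_force"])
im=[r.capture("scene") for _ in range(6)];c=im[0]
a=np.mean([i["pixels"].astype(float) for i in im],0)
print(np.c_[np.arange(222,244),a[222:244,264:267].mean(1).round(0)].astype(int).tolist())
Rc=R.from_euler("xyz",c["attitude"]).as_matrix();e=np.array(c["eye"])
def proj(p):
    v=(np.array(p)-e)@Rc;u=v[:2]/v[2];u=u*(1+c["k1"]*(u@u));return (u*c["fx"]+[c["cx"],c["cy"]]).round(2)
ax=np.array([558.7,154.2]);d=e[:2]-ax;d/=np.linalg.norm(d)
print("mouth centre",proj([*ax,110]),"front rod at mouth",proj([*(ax+11*d),110]),"front bore",proj([*(ax+11.5*d),110]))
for z in(155,158,162,166):print(z,proj([*ax,z]))
for g in(2,5,7,10):print("green",g,proj([*(ax+11*d),110+g]))
E
```

```text
t: 20.65
tcp_pos: [558.8, 155.4, 134.9]
ee_rot: [3.141, -0.0, 1.809]
ft_force: [-3.4, -0.3, -3.7]
width: 20.3
grip_force: 55.0
[558.8476534  155.36371559 134.92882545] [-3.36459078 -0.33035839 -3.66131616]
[[222, 93, 100, 112], [223, 154, 137, 90], [224, 180, 152, 69], [225, 178, 152, 71], [226, 174, 151, 84], [227, 146, 137, 107], [228, 96, 99, 102], [229, 85, 87, 89], [230, 87, 90, 90], [231, 87, 90, 90], [232, 86, 89, 90], [233, 87, 90, 90], [234, 87, 89, 90], [235, 87, 89, 89], [236, 85, 88, 88], [237, 67, 77, 73], [238, 45, 63, 54], [239, 134, 138, 142], [240, 186, 187, 194], [241, 182, 184, 190], [242, 182, 184, 189], [243, 183, 184, 190]]
mouth centre [264.9 235.7] front rod at mouth [264.95 238.45] front bore [264.95 238.57]
155 [264.72 226.16]
158 [264.71 225.51]
162 [264.69 224.64]
166 [264.68 223.77]
green 2 [264.94 238.03]
green 5 [264.93 237.41]
green 7 [264.92 236.99]
green 10 [264.91 236.37]
```

All the estimates agree: the gauge top is at about 162 mm, so about 52 mm is out. I relieve the remaining side force a little and let it settle.

```bash
python3 -m crank '[[0,0,0,0,-0.3,0,16],[0,0,0,0,-0.5,0,16],[0,0,0,0,-0.5,0,16],[0,0,0,0,-0.5,0,16],[0,0,0,0,-0.5,0,16]]'
python3 - <<'E'
from h import *
s=r.read_state();print(s["tcp_pos"],s["ft_force"],s["ee_rot"],s["qd"].round(3))
c=r.capture("top");rd,_=blob(mask(c,(0,150,80),(8,255,255),(170,160,290,250)));print(rd[0])
E
```

```text
t: 21.58
tcp_pos: [558.6, 155.3, 135.0]
ee_rot: [3.14, -0.0, 1.809]
ft_force: [1.6, -0.1, -5.0]
width: 20.5
grip_force: 54.8
[558.55705719 155.34231558 134.97097351] [ 1.57990435 -0.10339241 -5.0043096 ] [ 3.14039957e+00 -1.98220167e-04  1.80904634e+00] [ 0.     0.001 -0.001  0.002 -0.001  0.    -0.001]
(247.5, 177.5)
```

The lever is at rest: its grip is at the same pixel as at the start. The gauge is straight and still, with little side force.

```bash
python3 -c "
from station import r
print(r.finish_job())"
```

```text
the job is handed in; nothing more can be done
None
```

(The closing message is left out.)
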